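# Lock the croissant rack with its tray-stop rod

### The arm

A 7-joint arm with a two-finger parallel gripper is mounted at the origin on the work surface. World frame = base frame: x ahead of the robot, y to its left, z up, the work surface at z = 0. Lengths are in m, angles in rad, forces in N, time in s.
With the tool pointing down it reaches from about 0.425 to 0.925 m from the base axis. Payload 6.8 kg.
Tool frame: the origin (TCP) lies at the centre of the arm's flange, where the gripper is bolted on; the fingertips stand 173 mm ahead of it and the grasp point (between the pads) lies 155 mm ahead of it; z points along the fingers, y is the direction in which the jaws open and shut (so a half turn about z gives the same grasp; the last joint's range is limited). The gripper opens to 85 mm and grips with 20 to 120 N. Pads are 22 mm wide; open, the fingers measure 114 mm over their backs; the gripper's body (76 mm by 85 mm) begins 54 mm behind the grasp point. The pads swing forward as they close: fully open they stand 13 mm farther back than shut.
Start: joints at [-1.226, 0.477, 0.022, 1.555, -0.011, 1.109, -0.083], TCP at [0.295, 0.607, 0.405] pointing down, gripper open.
Joint ranges: [-2.96, 2.96], [-0.34, 2.1], [-1.41, 1.46], [0.24, 2.44], [-1.37, 4.51], [0.17, 1.92], [-2.96, 2.96]. Speed limits (rad/s): [2.39, 2.39, 3.14, 3.14, 3.14, 3.14, 3.14].

### API

Orientations are given as a rotation vector (axis times angle).
In Python, from bench import readout, grab_frame, camera_model, r gives the robot as it stands.
- The arm moves only by the tool apply_moves, never from a script. Its argument "deltas" is a list of rows, each an object with "xyz": the shift along the world's x, y, z in m, a list of three; "turn": the turn about the world's z in rad. In form: [{"xyz": [dx, dy, dz], "turn": turn}, ...]. A call has 1 to 12 rows; each row shifts and turns the commanded pose from where the row before left it; what a row does not reach is not made up. A row lasts 1/12 s, in which the tool goes at most 41.7 mm and 7.16 degrees, less where a joint would pass 70% of its speed; a pose out of reach is approached as far as the arm can. A call with a gripper value outside its range is refused whole. "claw" is the gripper's target within -1 to 1 (shut at 1, half-way at 0, fully open at -1), set as the call begins (left out, the last holds). The fingers move at their own pace and stop on an object; "squeeze" is the grip in N (left out, the last holds). Time passes only in rows, so rows that do not move let the fingers close. It gives the time, the measured TCP pose, the force and the opening at its end, in the units of the state.
- readout.get_obs(): the state, without advancing time (a new reading comes with each control period).
- grab_frame(name): name is "side" or "top" or "wrist"; returns the picture (400x640x3 uint8, red, green, blue); there is no depth.
- camera_model(name): a dict with "intrinsics" (3x3 intrinsics, pixels), "k1" (the pictures are not rectified: a ray, as slopes to the right and down, at radius r is drawn at 1 + k1 r^2 times it, then the intrinsics apply), "R" (3x3) and "t" (3): a world point X has camera coordinates R X + t. Camera axes: x right, y down, z forward; pixel columns grow to the right and rows downward; lengths in m; the calibration is good to about 2 mm. A picture is of the moment at which its call begins: read the wrist's pose just before it. camera_model takes no time and is no camera call; for the wrist camera it gives the pose at the moment of the call.
- r.hand_in(): hands the job in, once; it reports no verdict.
The state is a dict: "clock": time; "joints": joint angles; "qvel": joint speeds; "tau": joint torques, N m; "tcp_pos": TCP position; "orientation": TCP orientation; "contact_force": force on the tool from outside, world axes, zero at the start; "moment": the same for the moment, N m; "grip_width": finger opening in m.
Only numpy, scipy, OpenCV 4.12 (cv2) and the standard library are available. Lean on these libraries where they do the work, as an engineer would, in place of code of your own. Each camera call takes 0.05 s, during which the arm holds its last target.

### The job

Take the long tray-stop rod, the one with the straight upright grip, out of the steel stand and lower it through the eyelet at the front of the croissant rack until its collar rests flat on the eyelet, so that the trays cannot slide out. Do not let the rod fall; leave it standing upright and let go. Leave the short ball-headed pin and the thermometer in their places in the stand.

Things in the scene. Friction and masses are not known exactly. Their poses are not given: they have to be found in the camera images.
- stop_rod: Rod, 0.14-0.28 kg, hanging upright in one of three 24 mm holes (95 mm apart in a row) of an open steel stand, plate top 130 mm over the table. Origin: on its axis at the collar's underside; z up the axis. Steel collar 60 mm across, 6 thick; above it a black straight cylindrical grip, 26 mm across, 6 to 66 mm above the origin; below, a steel shaft 12 mm thick, 110 long, tip tapered.
- eyelet (a point): Hole centre at the top face of the rack's eyelet, 130 mm over the table: a fixed level steel ring, hole 32 mm, outside 68, 6 thick, free below but for a 3 mm foot plate. It juts from the open front of a rack of two croissant trays; rack rails are level with it, croissants (80 mm or more behind the hole) reach 145 mm. A lip 35 mm high stands on the foot 35 mm before the hole's axis.
- short_pin: Bystander hanging in the stand: short steel pin with a black ball head 30 mm across (top 35 mm above its origin), collar 44 mm across, shaft 12 mm thick and 60 mm long. Origin on its axis at the collar's underside, z up.
- thermometer: Bystander hanging in the stand: dough thermometer, a flat round dial 52 mm across and 12 mm thick, facing up, on an 8 mm stem 100 mm long. Origin on its axis at the dial's underside, z up.
There are look-alikes about, which are no part of the job. What is shaped like the stop_rod but yellow is not meant.

How it is judged:
By the outcome, as a careful person would: the job done as asked, in the order asked, and still so for the second after the job is handed in, with the robot touching nothing.
It also fails if it takes over 42 s, if anything falls off the work surface, if the arm or the gripper's body presses on something with over 40 N, if the wrist force passes 120 N, or if a joint passes its speed limit or range.

## Working session

There is one attempt and no reset: what is moved stays moved. The work goes in short steps, Python scripts to look and compute and a tool call to move; the robot and the scene stay as the last step left them, time stands still between calls to the robot, and variables do not carry over. Pictures are saved under pics/ and viewed, and the job is handed in when it is done.

Besides the shell and the picture viewer there is one more tool, called after "Request:" as a command line: name --argument value ..., lists and objects as JSON in quotes. apply_moves: Moves the arm, as the interface text tells. Its arguments: {"type":"object","properties":{"deltas":{"type":"array"},"claw":{"type":"number"},"squeeze":{"type":"number"}},"required":["deltas"]}

```bash
mkdir -p pics; ls; python3 - <<'E'
from bench import readout, grab_frame, camera_model, r
import cv2,numpy as np
print(readout.get_obs())
for n in ("side","top","wrist"):
    m=camera_model(n); print(n,m)
    cv2.imwrite(f"pics/{n}0.png",grab_frame(n)[:,:,::-1])
E
```

```text
pics
{'clock': 0.0, 'joints': array([-1.22611958,  0.47780763,  0.02233915,  1.55648888, -0.01150106,
        1.10928538, -0.08306794]), 'qvel': array([ 1.03840186e-03,  5.80388005e-04, -5.92856691e-04, -1.21440466e-05,
        8.65456760e-04,  9.31112796e-04,  9.33359859e-04]), 'tau': array([-8.02573668e-04, -5.96437633e+01,  1.60711281e+00, -2.81211591e+01,
        1.23352601e-02,  9.23705811e-03,  3.06086326e-05]), 'tcp_pos': array([0.29515563, 0.60672972, 0.40370455]), 'orientation': array([-7.05015146e-01, -3.06117243e+00,  2.88928123e-03]), 'contact_force': array([0.11823828, 0.10113845, 0.33443909]), 'moment': array([ 0.00482515,  0.01607108, -0.00242616]), 'grip_width': 0.08522091274290093}
side {'intrinsics': array([[380.71766346,   0.        , 320.64766728],
       [  0.        , 380.71766346, 204.82066622],
       [  0.        ,   0.        ,   1.        ]]), 'k1': -0.0208447170584233, 'R': array([[-0.93701063, -0.34918205, -0.00910911],
       [-0.23126776,  0.63971577, -0.73299315],
       [ 0.26177529, -0.68471573, -0.68017502]]), 't': array([0.49704912, 0.2840581 , 0.7651213 ])}
top {'intrinsics': array([[390.22834375,   0.        , 321.0240715 ],
       [  0.        , 390.22834375, 201.55415073],
       [  0.        ,   0.        ,   1.        ]]), 'k1': -0.005455696057721835, 'R': array([[ 0.01954837, -0.99970698,  0.01427635],
       [-0.99125984, -0.02124256, -0.13020246],
       [ 0.13046757, -0.01160632, -0.99138464]]), 't': array([-0.07938545,  0.55399798,  0.86393537])}
wrist {'intrinsics': array([[315.39246977,   0.        , 314.03486776],
       [  0.        , 315.39246977, 200.69224788],
       [  0.        ,   0.        ,   1.        ]]), 'k1': -0.05591535360652911, 'R': array([[ 0.43686759,  0.8995249 , -0.0012889 ],
       [ 0.86392918, -0.41918004,  0.27913162],
       [ 0.25054556, -0.12305707, -0.96025199]]), 't': array([-0.67603446, -0.03708308,  0.37826951])}
```

View pics/side0.png

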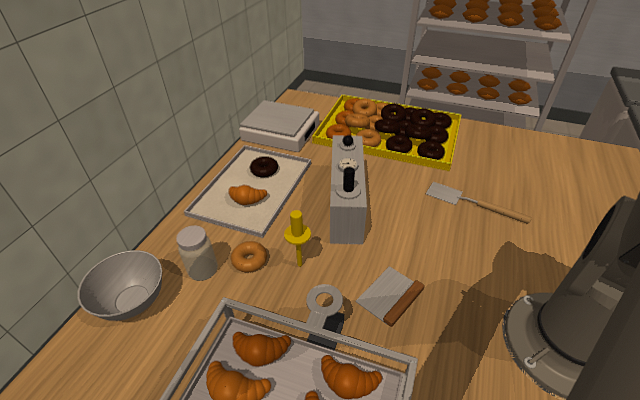

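View pics/top0.png

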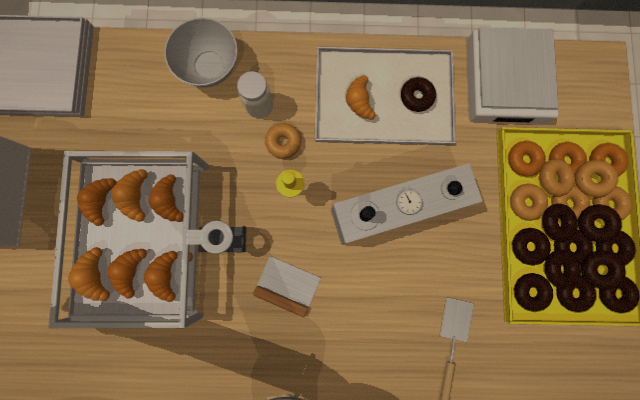

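View pics/wrist0.png

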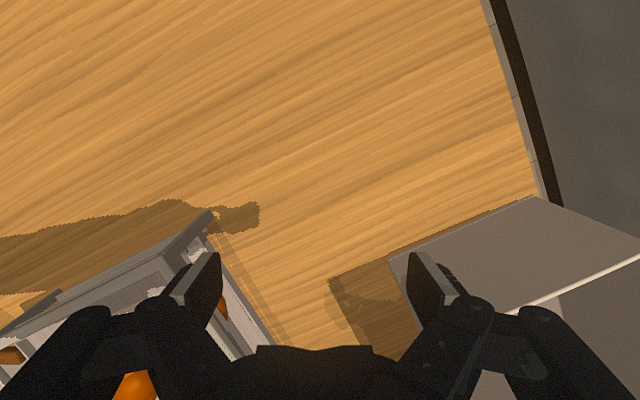

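In the side view, the candidates are the black upright grip at (348,180), the ball head at (348,141), the dial at (348,163) and the yellow rod at (297,230). I'll check them in enlarged crops.

```bash
python3 - <<'E'
import cv2,numpy as np
s=cv2.imread("pics/side0.png");t=cv2.imread("pics/top0.png")
a=cv2.resize(s[125:225,310:390],None,fx=5,fy=5,interpolation=cv2.INTER_CUBIC)
b=cv2.resize(t[180:250,335:415],None,fx=5,fy=5,interpolation=cv2.INTER_CUBIC)
b=cv2.copyMakeBorder(b,0,150,0,0,cv2.BORDER_CONSTANT)
cv2.imwrite("pics/c1.png",np.hstack([a,b]))
a=cv2.resize(s[270:350,290:360],None,fx=5,fy=5,interpolation=cv2.INTER_CUBIC)
b=cv2.resize(t[205:285,185:265],None,fx=5,fy=5,interpolation=cv2.INTER_CUBIC)
cv2.imwrite("pics/c2.png",np.hstack([a,b]))
E
```

```text
(no output)
```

View pics/c1.png

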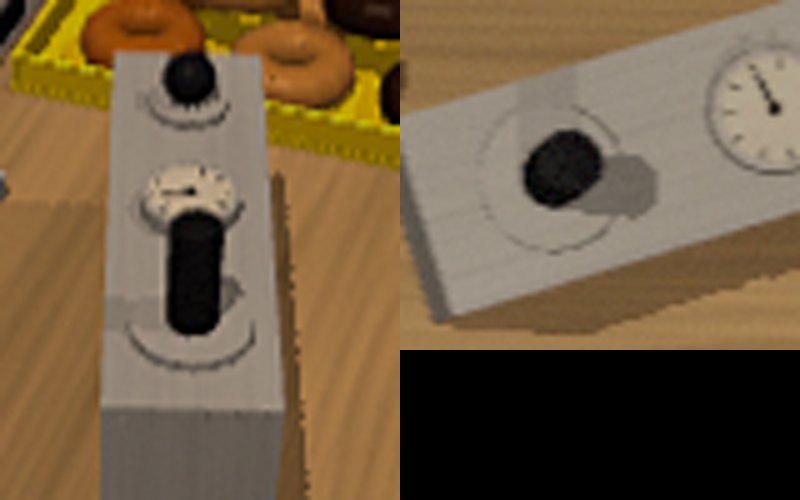

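View pics/c2.png

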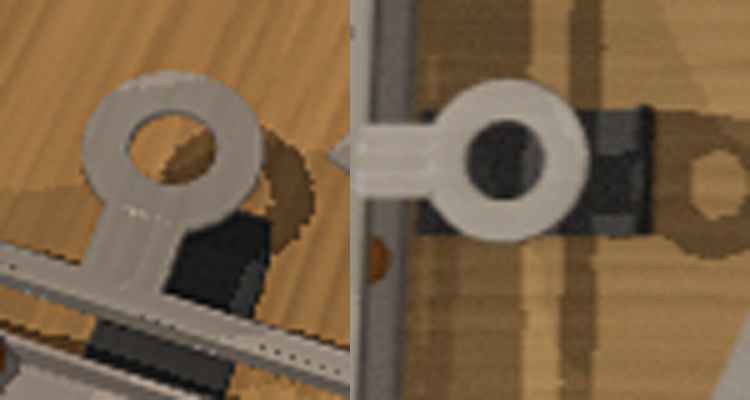

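Crop 1 confirms it. The rod with the straight black cylinder and large collar, at side (348,180) and top (367,213), is the stop_rod. The ball pin is at the far end and the dial is in the middle. Crop 2 shows the eyelet hole at side (325,299) and top (216,237). Next I'll triangulate both.

```bash
cat > h.py <<'E'
import cv2,numpy as np
def dist(m): return np.array([m["k1"],0,0,0,0.])
def ray(m,p):
    u=cv2.undistortPoints(np.array([[p]],float),m["intrinsics"],dist(m))[0,0]
    d=m["R"].T@np.array([u[0],u[1],1.]); return -m["R"].T@m["t"], d/np.linalg.norm(d)
def onz(m,p,z):
    c,d=ray(m,p); return c+d*(z-c[2])/d[2]
def tri(ms,ps):
    A=np.zeros((3,3));b=np.zeros(3);rs=[ray(m,p) for m,p in zip(ms,ps)]
    for c,d in rs:
        M=np.eye(3)-np.outer(d,d);A+=M;b+=M@c
    X=np.linalg.solve(A,b); return X,[np.linalg.norm((np.eye(3)-np.outer(d,d))@(X-c)) for c,d in rs]
def proj(m,X):
    return cv2.projectPoints(np.array([X],float),cv2.Rodrigues(m["R"])[0],m["t"],m["intrinsics"],dist(m))[0][0,0]
def blob(mask,seed):
    n,l,s,c=cv2.connectedComponentsWithStats(mask.astype(np.uint8),connectivity=4)
    ds=[np.linalg.norm(c[i]-seed)+(1e6 if s[i,4]<15 else 0) for i in range(1,n)]
    i=1+int(np.argmin(ds)); return (l==i),s[i],c[i]
E
python3 - <<'E'
from bench import camera_model
from h import *
I={n:cv2.imread(f"pics/{n}0.png") for n in("side","top")}
M=[camera_model(n) for n in("side","top")]
for m in M: print("cam",-m["R"].T@m["t"])
ps={}
for name,seeds in {"rod":[(348,180),(367,213)],"pin":[(348,141),(455,188)]}.items():
    c=[]
    for n,s in zip(("side","top"),seeds):
        k,st,ce=blob(I[n].max(2)<55,s); print(name,n,st,ce); c.append(ce)
    print(name,tri(M,c))
c=[]
for n,s in zip(("side","top"),[(325,299),(216,237)]):
    im=I[n].astype(int); g=im.min(2) 
    # ring: bright & grey ; hole: not
    ring=(g>105)&(im.max(2)-g<45)
    k,st,ce=blob(~ring,s)
    ct=max(cv2.findContours(k.astype(np.uint8),cv2.RETR_EXTERNAL,cv2.CHAIN_APPROX_NONE)[0],key=len)
    print("hole",n,st,ce,cv2.fitEllipse(ct) if len(ct)>5 else None); c.append(ce)
X,e=tri(M,c);print(X,e,onz(M[0],c[0],.13),onz(M[1],c[1],.13))
E
```

```text
cam [0.33114394 0.51573478 0.73315671]
cam [ 0.43799225 -0.05756674  0.92975749]
rod side [343 167  12  25 244] [348.47540984 179.25819672]
rod top [360 206  15  15 171] [367.02339181 213.28654971]
rod (array([ 0.51723772, -0.15709539,  0.16898288]), [np.float64(0.0004146393254047823), np.float64(0.00041463932540492096)])
pin side [343 135  10  11  88] [347.56818182 140.29545455]
pin top [448 181  14  14 160] [454.41875 187.6625 ]
pin (array([ 0.57499587, -0.33641356,  0.15340117]), [np.float64(0.000643760179085146), np.float64(0.0006437601790852618)])
hole side [313 292  21  37 362] [322.56077348 305.49171271] ((322.0467529296875, 306.1231689453125), (15.693253517150879, 36.6920051574707), 17.77035903930664)
hole top [208 229  16  16 209] [215.5215311  236.60287081] ((215.52012634277344, 236.60231018066406), (15.337667465209961, 15.546664237976074), 19.538209915161133)
[0.46829967 0.1503861  0.11569304] [np.float64(0.001142589403065216), np.float64(0.0011425894030651894)] [0.46622932 0.15903316 0.13      ] [0.46667207 0.14646312 0.13      ]
```

```bash
python3 - <<'E'
from bench import camera_model
from h import *
I={n:cv2.imread(f"pics/{n}0.png") for n in("side","top")}
M=[camera_model(n) for n in("side","top")]
im=I["side"].astype(int)
for th in (8,12,16,20,25,30,40):
    k,st,ce=blob((im.max(2)-im.min(2)>th)|(im.max(2)<60),(324,299)); 
    print(th,st,ce,tri(M,[ce,(215.5,236.6)]))
for p in [(324.2,299.4)]: print(tri(M,[p,(215.5,236.6)]),onz(M[0],p,.13))
E
```

```text
8 [     0      0    640    400 250884] [317.28722836 202.01558888] (array([0.47648964, 0.10117341, 0.32856915]), [np.float64(0.017652538287140807), np.float64(0.017652538287140737)])
12 [     0      0    640    400 239613] [310.680514   208.97260165] (array([0.48117159, 0.10613831, 0.31596668]), [np.float64(0.022179928014701467), np.float64(0.0221799280147014)])
16 [     0      0    640    400 228577] [305.58844941 213.91467645] (array([0.4848098 , 0.10992259, 0.30700135]), [np.float64(0.025770889954376926), np.float64(0.025770889954376888)])
20 [     0      0    640    400 151795] [355.82270826 248.63006687] (array([0.44357459, 0.11245432, 0.25151391]), [np.float64(0.018938045168234333), np.float64(0.018938045168234437)])
25 [316 293  18  14 199] [324.20100503 299.51256281] (array([0.46713212, 0.1464655 , 0.13061632]), [np.float64(0.0004889571302008365), np.float64(0.0004889571302009438)])
30 [316 293  18  14 196] [324.10204082 299.5255102 ] (array([0.46722004, 0.14650215, 0.13055491]), [np.float64(0.0005768199572534046), np.float64(0.0005768199572534969)])
40 [316 293  17  14 188] [323.96808511 299.52659574] (array([0.46733989, 0.14654239, 0.13051102]), [np.float64(0.0006980906927817113), np.float64(0.0006980906927817952)])
(array([0.467139  , 0.1464014 , 0.13088331]), [np.float64(0.0005058160253929314), np.float64(0.0005058160253929118)]) [0.46784149 0.14594022 0.13      ]
```

Measured: rod grip centre (0.517, -0.157, 0.169). The expected height is about 0.166, and the rod-to-pin distance comes out at 0.188 against 0.190. The eyelet is at (0.4675, 0.1465, 0.1305), against 0.130 in the text. I'll move above the rod and turn the jaws perpendicular to the row of holes.

Request:
apply_moves --deltas '[{"xyz": [0.0062,-0.0212,0],"turn": -0.0223},{"xyz": [0.0062,-0.0212,0],"turn": -0.0223},{"xyz": [0.0062,-0.0212,0],"turn": -0.0223},{"xyz": [0.0062,-0.0212,0],"turn": -0.0223},{"xyz": [0.0062,-0.0212,0],"turn": -0.0223},{"xyz": [0.0062,-0.0212,0],"turn": -0.0223},{"xyz": [0.0062,-0.0212,0],"turn": -0.0223},{"xyz": [0.0062,-0.0212,0],"turn": -0.0223},{"xyz": [0.0062,-0.0212,0],"turn": -0.0223},{"xyz": [0.0062,-0.0212,0],"turn": -0.0223},{"xyz": [0.0062,-0.0212,0],"turn": -0.0223},{"xyz": [0.0062,-0.0212,0],"turn": -0.0223}]' --claw -1

```text
clock: 1.15
tcp_pos: [0.3698, 0.3513, 0.4046]
orientation: [-1.109, -2.939, 0.0]
contact_force: [-0.2, 0.5, 0.3]
grip_width: 0.0854
```

Request:
apply_moves --deltas '[{"xyz": [0.0062,-0.0212,0],"turn": -0.0223},{"xyz": [0.0062,-0.0212,0],"turn": -0.0223},{"xyz": [0.0062,-0.0212,0],"turn": -0.0223},{"xyz": [0.0062,-0.0212,0],"turn": -0.0223},{"xyz": [0.0062,-0.0212,0],"turn": -0.0223},{"xyz": [0.0062,-0.0212,0],"turn": -0.0223},{"xyz": [0.0062,-0.0212,0],"turn": -0.0223},{"xyz": [0.0062,-0.0212,0],"turn": -0.0223},{"xyz": [0.0062,-0.0212,0],"turn": -0.0223},{"xyz": [0.0062,-0.0212,0],"turn": -0.0223},{"xyz": [0.0062,-0.0212,0],"turn": -0.0223},{"xyz": [0.0062,-0.0212,0],"turn": -0.0223}]'

```text
clock: 2.15
tcp_pos: [0.4442, 0.096, 0.4048]
orientation: [1.493, 2.764, 0.001]
contact_force: [-0.6, 0.3, -0.2]
grip_width: 0.0852
```

Request:
apply_moves --deltas '[{"xyz": [0.0062,-0.0212,0],"turn": -0.0223},{"xyz": [0.0062,-0.0212,0],"turn": -0.0223},{"xyz": [0.0062,-0.0212,0],"turn": -0.0223},{"xyz": [0.0062,-0.0212,0],"turn": -0.0223},{"xyz": [0.0062,-0.0212,0],"turn": -0.0223},{"xyz": [0.0062,-0.0212,0],"turn": -0.0223},{"xyz": [0.0062,-0.0212,0],"turn": -0.0223},{"xyz": [0.0062,-0.0212,0],"turn": -0.0223},{"xyz": [0.0062,-0.0212,0],"turn": -0.0223},{"xyz": [0.0062,-0.0212,0],"turn": -0.0223},{"xyz": [0.0062,-0.0212,0],"turn": -0.0223},{"xyz": [0,0,0],"turn": 0}]'

```text
clock: 3.15
tcp_pos: [0.512, -0.1402, 0.4051]
orientation: [1.825, 2.554, -0.002]
contact_force: [-0.3, -0.7, 0.5]
grip_width: 0.0856
```

```bash
python3 - <<'E'
from bench import readout, grab_frame, camera_model
from h import *
o=readout.get_obs(); print(o["tcp_pos"],o["joints"])
m=camera_model("wrist"); cv2.imwrite("pics/w1.png",grab_frame("wrist")[:,:,::-1])
for z in (.13,.166,.196): print(z,proj(m,[.517,-.157,z]))
np.savez("pics/w1.npz",**m)
E
```

```text
[ 0.5120434  -0.14024012  0.40512053] [-0.3257631   0.26092664  0.57076017  1.92913763 -0.16410401  0.99576181
  0.64888057]
0.13 [311.00117328 221.28610075]
0.166 [310.56523377 238.66873795]
0.196 [310.08656088 257.79514545]
```

View pics/w1.png

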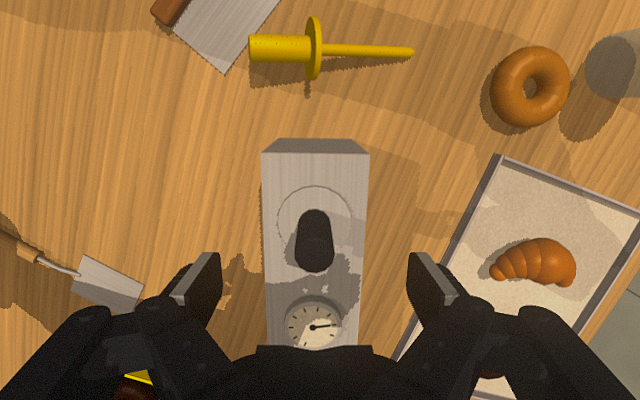

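The wrist view shows the stop_rod's grip at (314,240), with the dial at (312,325) beneath the palm, and the yellow rod at (330,48). I'll refine using all three views.

```bash
python3 - <<'E'
from bench import camera_model
from h import *
w=dict(np.load("pics/w1.npz"));w["k1"]=float(w["k1"])
im=cv2.imread("pics/w1.png")
k,st,ce=blob(cv2.medianBlur(im,3).max(2)<62,(314,240));print(st,ce)
M=[camera_model("side"),camera_model("top"),w]
P=[(348.48,179.26),(367.02,213.29),ce]
print(tri(M,P));print(tri(M[1:],P[1:]));print(onz(w,ce,.166))
print(w["R"][0])
E
```

```text
[ 295  210   39   62 1970] [313.86598985 241.72182741]
(array([ 0.51802432, -0.15719214,  0.16892307]), [np.float64(0.00034772779434532323), np.float64(0.0011885284039106663), np.float64(0.001532996956991448)])
(array([ 0.5180357 , -0.15683744,  0.17024596]), [np.float64(0.001348923105842168), np.float64(0.0013489231058421455)])
[ 0.51999052 -0.15847073  0.166     ]
[9.45866716e-01 3.24554820e-01 5.69744706e-04]
```

Request:
apply_moves --deltas '[{"xyz": [0.0033,-0.0087,0],"turn": 0},{"xyz": [0.0032,-0.0086,0],"turn": 0},{"xyz": [0,0,-0.01],"turn": 0},{"xyz": [0,0,-0.01],"turn": 0},{"xyz": [0,0,-0.01],"turn": 0},{"xyz": [0,0,-0.01],"turn": 0},{"xyz": [0,0,-0.01],"turn": 0},{"xyz": [0,0,-0.01],"turn": 0},{"xyz": [0,0,-0.01],"turn": 0},{"xyz": [0,0,-0.005],"turn": 0},{"xyz": [0,0,0],"turn": 0},{"xyz": [0,0,0],"turn": 0}]'

```text
clock: 4.2
tcp_pos: [0.5188, -0.1524, 0.3295]
orientation: [-1.817, -2.563, 0.001]
contact_force: [-0.2, -0.3, 1.1]
grip_width: 0.0855
```

```bash
python3 - <<'E'
from bench import grab_frame
import cv2,numpy as np
a=grab_frame("side")[100:250,270:430,::-1];b=grab_frame("wrist")[100:400,120:520,::-1]
a=cv2.resize(a,None,fx=2.5,fy=2.5);b=cv2.resize(b,(400,300));b=cv2.copyMakeBorder(b,0,75,0,0,cv2.BORDER_CONSTANT)
cv2.imwrite("pics/d1.png",np.hstack([a,b]))
E
```

```text
(no output)
```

View pics/d1.png

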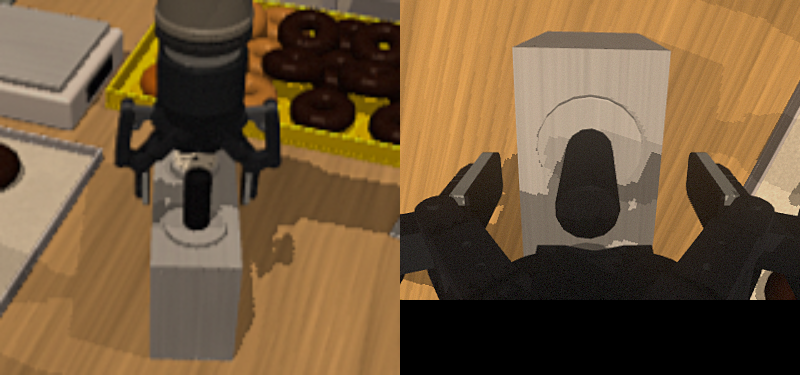

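The jaws straddle the grip. I'm about 5 mm short in y, so I'll correct that and close.

Request:
apply_moves --deltas '[{"xyz": [0,-0.0025,0],"turn": 0},{"xyz": [0,-0.0025,0],"turn": 0},{"xyz": [0,0,0],"turn": 0},{"xyz": [0,0,0],"turn": 0}]'

```text
clock: 4.63
tcp_pos: [0.5188, -0.1577, 0.33]
orientation: [1.817, 2.562, 0.0]
contact_force: [-0.4, -0.7, 0.1]
grip_width: 0.0851
```

Request:
apply_moves --deltas '[{"xyz": [0,0,0],"turn": 0},{"xyz": [0,0,0],"turn": 0},{"xyz": [0,0,0],"turn": 0},{"xyz": [0,0,0],"turn": 0},{"xyz": [0,0,0],"turn": 0},{"xyz": [0,0,0],"turn": 0},{"xyz": [0,0,0],"turn": 0},{"xyz": [0,0,0],"turn": 0},{"xyz": [0,0,0],"turn": 0},{"xyz": [0,0,0],"turn": 0},{"xyz": [0,0,0],"turn": 0},{"xyz": [0,0,0],"turn": 0}]' --claw 1 --squeeze 60

```text
clock: 5.63
tcp_pos: [0.5187, -0.1573, 0.3298]
orientation: [-1.817, -2.563, -0.0]
contact_force: [-2.5, 0.1, 3.8]
grip_width: 0.0247
```

Request:
apply_moves --deltas '[{"xyz": [0,0,0.005],"turn": 0},{"xyz": [0,0,0.01],"turn": 0},{"xyz": [0,0,0.013],"turn": 0},{"xyz": [0,0,0.014],"turn": 0},{"xyz": [0,0,0.014],"turn": 0},{"xyz": [0,0,0.014],"turn": 0},{"xyz": [0,0,0.014],"turn": 0},{"xyz": [0,0,0.014],"turn": 0},{"xyz": [0,0,0.014],"turn": 0},{"xyz": [0,0,0.014],"turn": 0},{"xyz": [0,0,0.014],"turn": 0},{"xyz": [0,0,0.01],"turn": 0}]'

```text
clock: 6.63
tcp_pos: [0.5188, -0.1575, 0.4816]
orientation: [1.816, 2.561, 0.001]
contact_force: [1.3, -0.1, -1.3]
grip_width: 0.0246
```

Request:
apply_moves --deltas '[{"xyz": [0,0,0],"turn": 0},{"xyz": [0,0,0],"turn": 0}]'

```text
clock: 6.8
tcp_pos: [0.5188, -0.1574, 0.4801]
orientation: [1.816, 2.562, 0.001]
contact_force: [-0.6, 0.4, -1.4]
grip_width: 0.0247
```

```bash
python3 - <<'E'
from bench import grab_frame
import cv2,numpy as np
a=grab_frame("side")[60:260,270:430,::-1];b=grab_frame("wrist")[50:400,120:520,::-1]
a=cv2.resize(a,None,fx=2.5,fy=2.5);b=cv2.copyMakeBorder(b,0,150,0,0,cv2.BORDER_CONSTANT)
cv2.imwrite("pics/d2.png",np.hstack([a,b]))
E
```

```text
(no output)
```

View pics/d2.png

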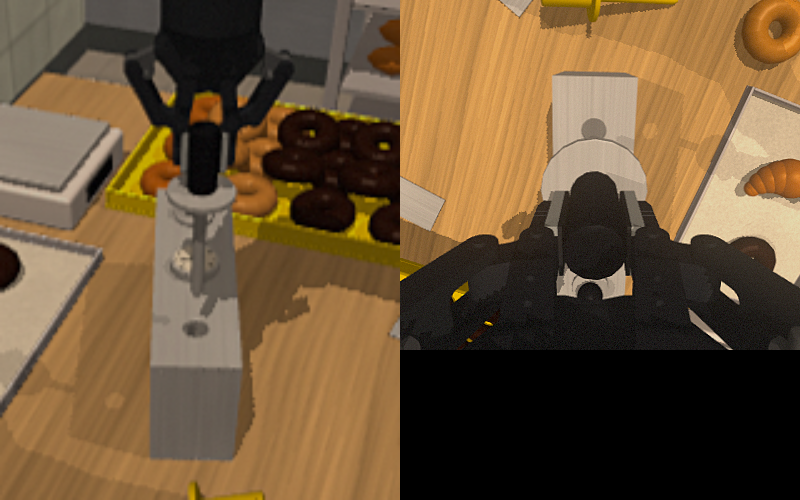

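The rod is out and hanging upright, with the pin and dial undisturbed. Moving over to the eyelet.

Request:
apply_moves --deltas '[{"xyz": [-0.0013,0.008,0],"turn": 0},{"xyz": [-0.0026,0.016,0],"turn": 0},{"xyz": [-0.0026,0.016,0],"turn": 0},{"xyz": [-0.0026,0.016,0],"turn": 0},{"xyz": [-0.0026,0.016,0],"turn": 0},{"xyz": [-0.0026,0.016,0],"turn": 0},{"xyz": [-0.0026,0.016,0],"turn": 0},{"xyz": [-0.0026,0.016,0],"turn": 0},{"xyz": [-0.0026,0.016,0],"turn": 0},{"xyz": [-0.0026,0.016,0],"turn": 0},{"xyz": [-0.0026,0.016,0],"turn": 0},{"xyz": [-0.0026,0.016,0],"turn": 0}]'

```text
clock: 7.9
tcp_pos: [0.4883, 0.028, 0.479]
orientation: [-1.816, -2.562, 0.002]
contact_force: [0.1, -0.3, -1.3]
grip_width: 0.0246
```

Request:
apply_moves --deltas '[{"xyz": [-0.0026,0.016,0],"turn": 0},{"xyz": [-0.0026,0.016,0],"turn": 0},{"xyz": [-0.0026,0.016,0],"turn": 0},{"xyz": [-0.0026,0.016,0],"turn": 0},{"xyz": [-0.0026,0.016,0],"turn": 0},{"xyz": [-0.0026,0.016,0],"turn": 0},{"xyz": [-0.0026,0.016,0],"turn": 0},{"xyz": [-0.003,0.008,0],"turn": 0},{"xyz": [0,0,0],"turn": 0},{"xyz": [0,0,0],"turn": 0},{"xyz": [0,0,0],"turn": 0},{"xyz": [0,0,0],"turn": 0}]'

```text
clock: 8.9
tcp_pos: [0.4679, 0.1455, 0.4797]
orientation: [1.819, 2.561, -0.0]
contact_force: [0.6, 0.1, -1.5]
grip_width: 0.0246
```

```bash
python3 - <<'E'
from bench import grab_frame
import cv2,numpy as np
from bench import readout
print(readout.get_obs()["tcp_pos"],readout.get_obs()["contact_force"])
A=grab_frame("side")[:,:,::-1];B=grab_frame("top")[:,:,::-1];W=grab_frame("wrist")[:,:,::-1]
cv2.imwrite("pics/e_side.png",A);cv2.imwrite("pics/e_top.png",B);cv2.imwrite("pics/e_w.png",W)
a=cv2.resize(A[180:380,240:400],None,fx=2.5,fy=2.5);b=cv2.resize(B[150:310,140:300],(400,400));b=cv2.copyMakeBorder(b,0,100,0,0,cv2.BORDER_CONSTANT)
cv2.imwrite("pics/d3.png",np.hstack([a,b]))
E
```

```text
[0.46788133 0.14554335 0.47965403] [ 0.57711334  0.07939319 -1.52682204]
```

View pics/d3.png

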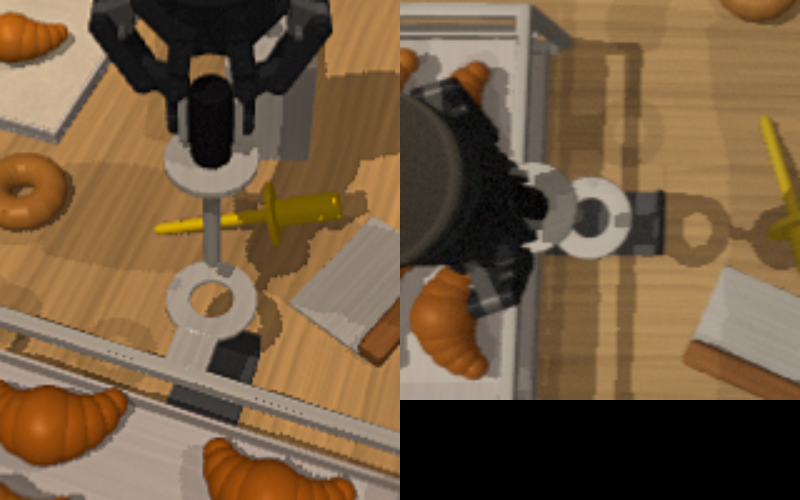

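View pics/e_w.png

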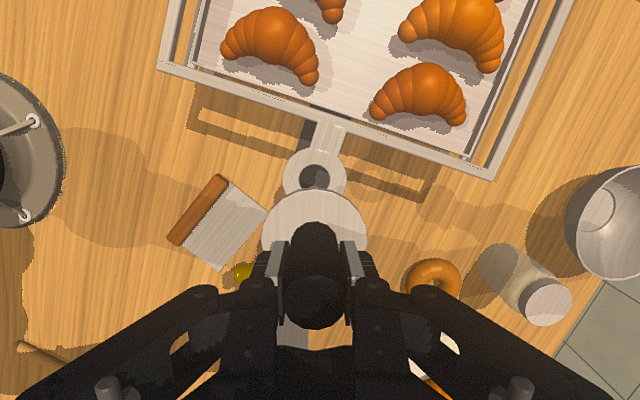

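Gripped rod is upright above the ring. The yellow rod stood at the start and now lies at side (345,265). I'll check how that came about, and also measure the held rod's axis.

```bash
python3 - <<'E'
from bench import camera_model
from h import *
M=[camera_model(n) for n in("side","top")]
out=[]
for n in ("side","top"):
    im=cv2.imread(f"pics/{n}0.png").astype(int); k=(im[:,:,1]-im[:,:,0]>70)&(im[:,:,2]-im[:,:,1]<45)
    _,st,c=blob(k,(297,235) if n=="side" else (290,183)); print(n,st,c)
# head top centre, collar, tip in side vs top view
print("head",tri(M,[(296.5,213),(290,177)]),"collar",tri(M,[(298,235),(290,184)]))
print("tip on z", [onz(M[0],(300,265),z) for z in (0,.02)])
# held rod: shaft/collar in side now, projection of hypothesised axis at (0.4679,0.1455)
for z in (.17,.20,.25,.28,.346): print(z,proj(M[0],[.4679,.1455,z]),proj(M[1],[.4679,.1455,z]))
im=cv2.imread("pics/e_side.png")
cv2.imwrite("pics/d4.png",cv2.resize(im[200:320,285:365],None,fx=5,fy=5,interpolation=cv2.INTER_CUBIC))
E
```

```text
side [284 210  27  36 606] [296.71452145 229.49339934]
top [276 169  28  28 583] [289.33276158 182.81989708]
head (array([ 0.58463229, -0.00451625,  0.17560518]), [np.float64(8.267002526084807e-05), np.float64(8.267002526083324e-05)]) collar (array([ 5.82327696e-01, -3.87000119e-04,  1.12287004e-01]), [np.float64(0.0005906109854951189), np.float64(0.0005906109854950299)])
tip on z [array([ 0.58551972, -0.00453533,  0.        ]), array([0.57858053, 0.00965727, 0.02      ])]
0.17 [324.19311296 286.46182587] [210.81105355 235.12529683]
0.2 [324.14544458 276.20422683] [206.52407668 234.39998777]
0.25 [324.05868048 257.5868124 ] [198.54135064 233.0492094 ]
0.28 [324.00166783 245.39019959] [193.16433646 232.13921148]
0.346 [323.86075361 215.36830328] [179.39836958 229.80896919]
```

View pics/d4.png

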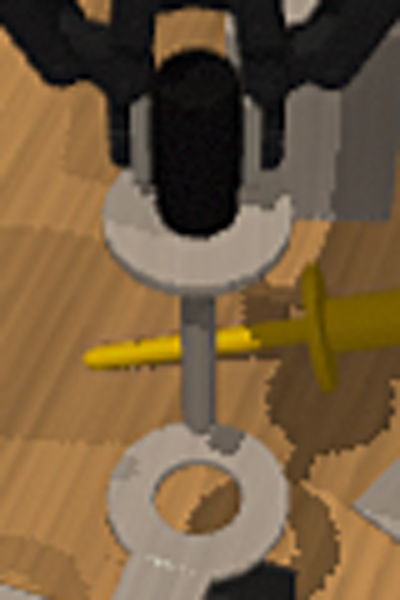

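The yellow rod stood unsupported on its tip at (0.585, 0.00), top 0.176. My fingertips passed over 0.1 m away at z 0.227, so it toppled without contact. Its resting place is clear of the eyelet. The held shaft is vertical, with its tip at side pixel (324.6,286) against a predicted (324.2,286.5). Lowering now.

Request:
apply_moves --deltas '[{"xyz": [-0.0005,0.001,-0.006],"turn": 0},{"xyz": [0,0,-0.012],"turn": 0},{"xyz": [0,0,-0.012],"turn": 0},{"xyz": [0,0,-0.012],"turn": 0},{"xyz": [0,0,-0.012],"turn": 0},{"xyz": [0,0,-0.012],"turn": 0},{"xyz": [0,0,-0.01],"turn": 0},{"xyz": [0,0,0],"turn": 0}]'

```text
clock: 9.72
tcp_pos: [0.4665, 0.1475, 0.4015]
orientation: [-1.816, -2.562, 0.005]
contact_force: [-0.8, -0.2, -1.1]
grip_width: 0.0245
```

```bash
python3 - <<'E'
from bench import grab_frame,readout
import cv2,numpy as np
A=grab_frame("side")[:,:,::-1]
a=cv2.resize(A[200:350,270:380],None,fx=4,fy=4,interpolation=cv2.INTER_CUBIC)
cv2.imwrite("pics/d5.png",a)
E
```

```text
(no output)
```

View pics/d5.png

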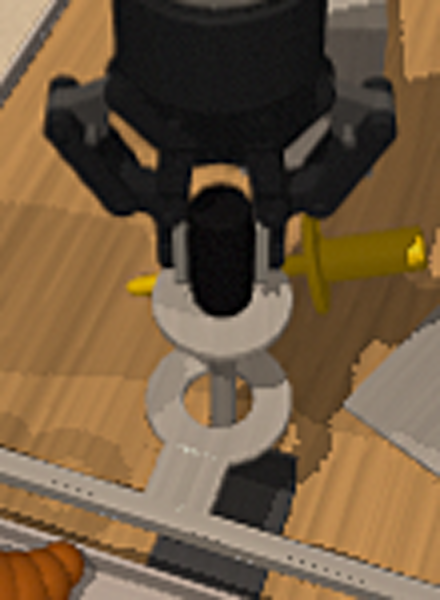

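The shaft is entering the hole, centred to about 2 mm, with side pixels 222 against hole centre 217 in the crop. I'll nudge +1 mm in x and continue down.

Request:
apply_moves --deltas '[{"xyz": [0.001,0,-0.006],"turn": 0},{"xyz": [0,0,-0.01],"turn": 0},{"xyz": [0,0,-0.01],"turn": 0},{"xyz": [0,0,-0.01],"turn": 0},{"xyz": [0,0,-0.01],"turn": 0},{"xyz": [0,0,-0.01],"turn": 0},{"xyz": [0,0,-0.006],"turn": 0},{"xyz": [0,0,-0.004],"turn": 0},{"xyz": [0,0,0],"turn": 0},{"xyz": [0,0,0],"turn": 0}]'

```text
clock: 10.6
tcp_pos: [0.4683, 0.1477, 0.3377]
orientation: [1.817, 2.563, -0.0]
contact_force: [0.0, -0.7, -1.2]
grip_width: 0.0246
```

Request:
apply_moves --deltas '[{"xyz": [0,0,-0.001],"turn": 0},{"xyz": [0,0,-0.001],"turn": 0},{"xyz": [0,0,-0.001],"turn": 0},{"xyz": [0,0,-0.001],"turn": 0},{"xyz": [0,0,-0.001],"turn": 0},{"xyz": [0,0,0],"turn": 0}]'

```text
clock: 11.1
tcp_pos: [0.4681, 0.1477, 0.3326]
orientation: [-1.817, -2.563, 0.0]
contact_force: [0.4, 0.3, -1.3]
grip_width: 0.0247
```

Request:
apply_moves --deltas '[{"xyz": [0,0,-0.001],"turn": 0},{"xyz": [0,0,-0.0005],"turn": 0},{"xyz": [0,0,-0.0005],"turn": 0},{"xyz": [0,0,0],"turn": 0}]'

```text
clock: 11.43
tcp_pos: [0.4682, 0.1477, 0.3306]
orientation: [-1.817, -2.563, 0.0]
contact_force: [0.2, 0.1, -1.7]
grip_width: 0.0248
```

Request:
apply_moves --deltas '[{"xyz": [0,0,-0.0005],"turn": 0},{"xyz": [0,0,-0.0005],"turn": 0},{"xyz": [0,0,0],"turn": 0}]'

```text
clock: 11.68
tcp_pos: [0.4682, 0.1477, 0.3298]
orientation: [-1.817, -2.563, -0.0]
contact_force: [-0.3, 0.2, -0.7]
grip_width: 0.0246
```

Request:
apply_moves --deltas '[{"xyz": [0,0,-0.0005],"turn": 0},{"xyz": [0,0,0],"turn": 0},{"xyz": [0,0,0],"turn": 0}]'

```text
clock: 11.93
tcp_pos: [0.4683, 0.1476, 0.3298]
orientation: [-1.817, -2.563, -0.001]
contact_force: [-2.2, -1.2, 5.6]
grip_width: 0.0247
```

```bash
python3 - <<'E'
from bench import grab_frame,readout
import cv2,numpy as np
A=grab_frame("side")[:,:,::-1]
a=cv2.resize(A[220:350,270:380],None,fx=4,fy=4,interpolation=cv2.INTER_CUBIC)
cv2.imwrite("pics/d6.png",a)
print(readout.get_obs()["contact_force"])
E
```

```text
[-1.43583975  0.83863673  5.60823222]
```

View pics/d6.png

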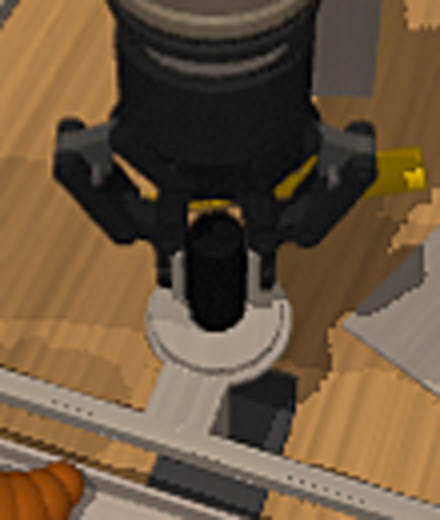

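Contact force is +5.6 N at TCP z 0.3298, the same height as at the grasp, and the collar sits on the ring. Releasing and going straight up.

Request:
apply_moves --deltas '[{"xyz": [0,0,0],"turn": 0},{"xyz": [0,0,0],"turn": 0},{"xyz": [0,0,0],"turn": 0},{"xyz": [0,0,0],"turn": 0},{"xyz": [0,0,0],"turn": 0},{"xyz": [0,0,0],"turn": 0},{"xyz": [0,0,0],"turn": 0},{"xyz": [0,0,0],"turn": 0},{"xyz": [0,0,0],"turn": 0},{"xyz": [0,0,0],"turn": 0}]' --claw -1

```text
clock: 12.82
tcp_pos: [0.4682, 0.1477, 0.3292]
orientation: [-1.817, -2.563, 0.0]
contact_force: [0.2, -0.3, 0.5]
grip_width: 0.0851
```

Request:
apply_moves --deltas '[{"xyz": [0,0,0.005],"turn": 0},{"xyz": [0,0,0.01],"turn": 0},{"xyz": [0,0,0.015],"turn": 0},{"xyz": [0,0,0.015],"turn": 0},{"xyz": [0,0,0.015],"turn": 0},{"xyz": [0,0,0.015],"turn": 0},{"xyz": [0,0,0.015],"turn": 0},{"xyz": [0,0,0.015],"turn": 0},{"xyz": [0,0,0.015],"turn": 0},{"xyz": [0,0,0.01],"turn": 0},{"xyz": [0,0,0],"turn": 0},{"xyz": [0,0,0],"turn": 0}]'

```text
clock: 13.82
tcp_pos: [0.4682, 0.1476, 0.4597]
orientation: [1.817, 2.563, 0.002]
contact_force: [0.1, 0.5, 0.3]
grip_width: 0.0853
```

```bash
python3 - <<'E'
from bench import grab_frame,readout,camera_model
from h import *
A=grab_frame("side")[:,:,::-1];W=grab_frame("wrist")[:,:,::-1];w=camera_model("wrist")
cv2.imwrite("pics/f_side.png",A);cv2.imwrite("pics/f_w.png",W)
a=cv2.resize(A[125:350,270:420],None,fx=2.6,fy=2.6,interpolation=cv2.INTER_CUBIC);b=W[0:400,120:520];b=cv2.copyMakeBorder(b,0,a.shape[0]-400,0,0,cv2.BORDER_CONSTANT)
cv2.imwrite("pics/d7.png",np.hstack([a,b]))
s=camera_model("side")
_,st,c=blob(A.max(2)<55,(324,291));_,st2,c2=blob(cv2.medianBlur(W.copy(),3).max(2)<62,proj(w,[.468,.147,.166]))
print(st,c,st2,c2,tri([s,w],[c,c2]))
E
```

```text
[317 273  14  30 378] [323.55026455 287.31746032] [ 299  175   31   44 1071] [313.82446312 197.27077498] (array([0.46856438, 0.14802692, 0.17047108]), [np.float64(0.0003587055912756063), np.float64(0.000358705591275522)])
```

View pics/d7.png

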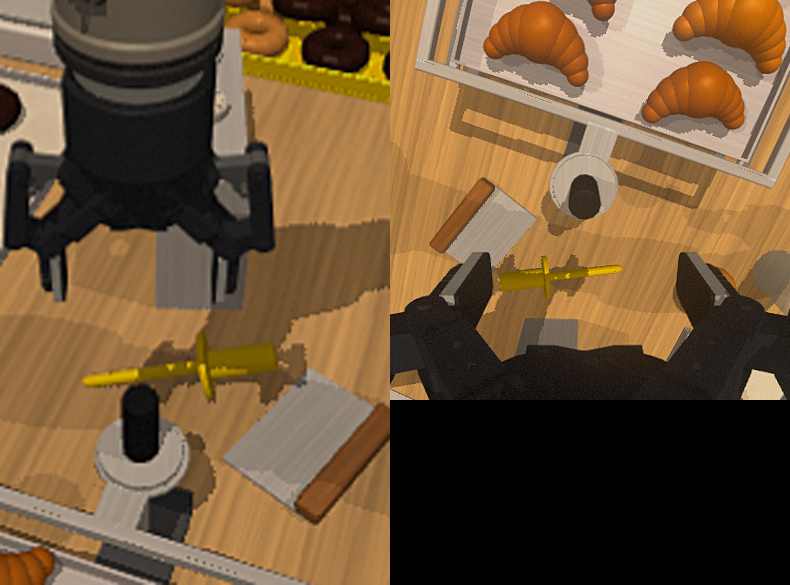

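The rod stands upright on the eyelet with grip centre (0.4686, 0.148, 0.1705), about 2 mm off the hole centre, and the gripper is clear of it. Last check is the stand, then hand in.

```bash
python3 - <<'E'
from bench import grab_frame,r
import cv2
B=grab_frame("top")[:,:,::-1]
cv2.imwrite("pics/g_top.png",cv2.resize(B[130:270,180:500],None,fx=2.4,fy=2.4))
E
```

```text
(no output)
```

View pics/g_top.png

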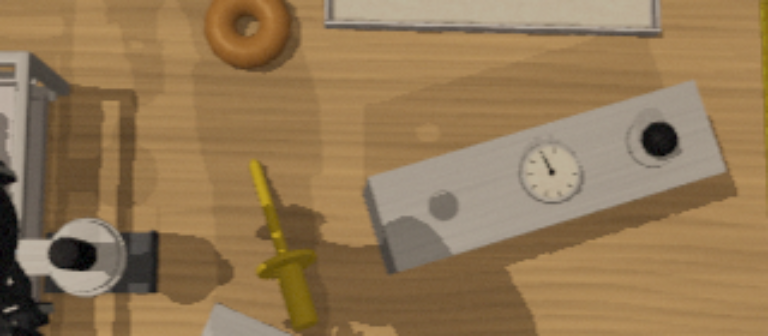

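The dial (crop 550,172) and ball pin (658,139) are still in the stand, and the rod's hole (443,206) is empty.

```bash
python3 -c "
from bench import r
print(r.hand_in())"
```

```text
the job is handed in; nothing more can be done
None
```

The stop rod is through the eyelet with its collar seated on the ring. It is standing upright and released, and the job is handed in at about 14 s on the robot's clock.

- **Placing:** I lowered the rod until I felt about 5.6 N of contact. That was at the tool height I had grasped it at in the stand, whose plate is also 130 mm over the table. After release the grip centre measured (0.4686, 0.148, 0.1705), which is about 2 mm from the hole centre. The pictures show it upright, with the gripper clear of it.
- **Bystanders:** the ball-headed pin and the thermometer are still in the stand, and the rod's own hole is empty.
- **Small disagreement:** the cameras put the grip centre 3–4 mm above the height in the text, both in the stand and at the eyelet. I take this as calibration bias.
- **Yellow look-alike:** it stood unsupported on its tip at the start and was lying on the table by my first wrist picture. The tool passed about 0.1 m away and above it with no contact force felt, so I believe it toppled by itself. I left it on the table, clear of the eyelet.

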